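# Reassemble the spark-arrestor baffle cassette

## Task

The spark-arrestor baffle of the soldering fume hood has been washed and lies in pieces round its frame; put it together again so that sparks must turn twice to get through. First seat the three short wide channels, open side up as they lie, side by side on the frame's lower ledges between the studs, then lay the two long wide channels, open side down as they lie, on the upper steps between the studs, so that each bridges the gap between two short ones and its flanges hang in their troughs. The two narrow channels belong to another cassette: leave them where they lie.

Things in the scene. Friction and masses are not known exactly. Their poses are not given: they have to be found in the camera images.
- cassette_frame: Fixed aluminium frame on a grey-green 10 mm thick bench mat; 248 mm (x) x 140 (y) x 32 high, wire handle at each y end. Origin: centre of underside, z up. Stepped end rails: lower ledge 8 mm high at y = +-31 to +-49, upper step 16 mm high at +-49 to +-67, end wall 32 high; corner cheeks at x = +-121. Side bars 6 mm high; middle open. All heights are above its underside.
- short_channel_1: Short wide channel, 2 mm sheet steel, 58 mm wide (x) x 84 long (y) x 24 high, about 140 g, open side up, drain slot at each end. Origin: centre of underside, z up. All three alike, grip across the 58 mm. Places: along the frame's y, centred in the frame at x = -84, 0, +84 mm, y = 0, z = 8 (on the lower ledges); any one in any place.
- short_channel_2: Short wide channel, 2 mm sheet steel, 58 mm wide (x) x 84 long (y) x 24 high, about 140 g, open side up, drain slot at each end. Origin: centre of underside, z up. Ledge studs (10 mm thick, tops at 22 mm, frame x = +-42, y = +-44) part the three places; 7 to 8 mm play each way.
- short_channel_3: Short wide channel, 2 mm sheet steel, 58 mm wide (x) x 84 long (y) x 24 high, about 140 g, open side up, drain slot at each end. Origin: centre of underside, z up. Set side by side, neighbours are 26 mm apart. All parts start on the 10 mm mat.
- long_channel_1: Long wide channel, 2 mm sheet steel, 58 mm wide (x) x 118 long (y) x 24 high, about 195 g, open side down. Origin: centre of underside (flange edges), z up. Both alike, grip across the 58 mm. Places: along the frame's y, centred in the frame at x = -42 and +42 mm, y = 0, z = 16 (on the upper steps), bridging two short ones.
- long_channel_2: Long wide channel, 2 mm sheet steel, 58 mm wide (x) x 118 long (y) x 24 high, about 195 g, open side down. Origin: centre of underside (flange edges), z up. Step studs (10 mm thick, tops at 30 mm, frame x = -84, 0, +84, y = +-60) bound its place, 8 mm play; its flanges hang 6 mm above the short ones' webs; the two are 26 mm apart.
- narrow_channel_1: Narrow channel of another cassette, sheet steel, 36 mm wide (its x) x 84 mm long (its y) x 16 mm high, lying open side up on the mat. Origin: centre of its underside. Not to be moved.
- narrow_channel_2: Narrow channel of another cassette, sheet steel, 36 mm wide (its x) x 118 mm long (its y) x 16 mm high, lying open side down on the mat. Origin: centre of its underside. Not to be moved.

How it is judged:
By the outcome, as a careful person would: the job done as asked, in the order asked, and still so for the second after the job is handed in, with the robot touching nothing.
It also fails if it takes over 99 s, if anything falls off the work surface, if the arm or the gripper's body presses on something with over 40 N, if the wrist force passes 120 N, or if a joint passes its speed limit or range.

## Robot

A 6-joint arm with a two-finger parallel gripper is mounted at the origin on a cart in front of the work surface, level with it; the furniture and walls round the work are solid. World frame = base frame: x ahead of the robot, y to its left, z up, the work surface at z = 0. Lengths are in m, angles in rad, forces in N, time in s.
With the tool pointing down it reaches from about 0.275 to 0.825 m from the base axis. Payload 4.9 kg.
Tool frame: the origin (TCP) lies midway between the tips of the shut fingers; the grasp point (between the pads) lies 19 mm behind it; z points along the fingers, y is the line along which they close (so a half turn about z gives the same grasp; the last joint's range is limited). The gripper opens to 85 mm and grips with 20 to 120 N. Pads are 22 mm wide; open, the fingers measure 114 mm over their backs; the gripper's body (76 mm by 85 mm) begins 54 mm behind the grasp point. The pads swing forward as they close: fully open they stand 13 mm farther back than shut.
Start: joints at [1.172, 0.326, -0.193, 1.052, 0, 1.437], TCP at [0.144, 0.531, 0.231] pointing down, gripper open.
Joint ranges: [-2.65, 2.65], [-0.97, 1.79], [-1.3, 1.35], [-1.93, 2.1], [-1.47, 1.37], [-3.14, 3.14]. Speed limits (rad/s): [2.57, 2.57, 3.14, 3.14, 3.14, 3.14].

## Interface

Orientations are given as a unit quaternion [w, x, y, z].
In Python, from station import * gives the robot as it stands.
- The arm moves only by the tool jog_arm, never from a script. Its argument "moves" is text: rows parted by semicolons, each of 5 numbers parted by spaces: the opening, from 0 (shut) to 1 (fully open), then the shift along the tool's x, y, z in mm, then the turn about the tool's z in degrees. A call has 1 to 20 rows; each row shifts and turns the commanded pose from where the row before left it, along the tool's axes as they then stand; what a row does not reach is not made up. A row lasts 1/12 s, in which the tool goes at most 41.7 mm and 7.16 degrees, less where a joint would pass 70% of its speed; a pose out of reach is approached as far as the arm can. A call is refused whole if a number of a shift passes 41.7 or a number of a turn 7.16, either way. A call with a gripper value outside its range is refused whole. The fingers move at their own pace and stop on an object; "newtons" is the grip in N (left out, the last holds). Time passes only in rows, so rows that do not move let the fingers close. It gives the time, the measured TCP pose, the force, the opening and the grip force at its end, in the units of the state.
- get_state(): the state, without advancing time (a new reading comes with each control period).
- grab_frame(name): name is "scene" or "side" or "wrist"; returns a dict with "color" (480x640x3 uint8, red, green, blue), "z_map" (480x640 float32, m along the optical axis (not along the pixel's ray), 0 where there is no reading), "K" (3x3 intrinsics, pixels), "rvec" (rotation vector, rad) and "tvec" (3), from world to camera coordinates, as OpenCV has them. Camera axes: x right, y down, z forward; pixel columns grow to the right and rows downward; lengths in m; the calibration is good to about 2 mm. A picture is of the moment at which its call begins.
- sign_off(): hands the job in; it is judged then, once.
The state is a dict: "time_s": time; "qpos": joint angles; "dq": joint speeds; "joint_torque": joint torques, N m; "tcp_pos": TCP position; "orientation": TCP orientation; "wrist_force": force on the tool from outside, world axes, zero at the start; "ft_torque": the same for the moment, N m; "finger_gap": opening from 0.0 (shut) to 1.0 (fully open); "grasp_force": force on a finger pad.
Only numpy, scipy, OpenCV 4.12 (cv2) and the standard library are available. Lean on these libraries where they do the work, as an engineer would, in place of code of your own. Each camera call takes 0.05 s, during which the arm holds its last target. There are 200 camera calls.

## Working session

There is one attempt and no reset: what is moved stays moved. The work goes in short steps, Python scripts to look and compute and a tool call to move; the robot and the scene stay as the last step left them, time stands still between calls to the robot, and variables do not carry over. Pictures are saved under pics/ and viewed, at most 14 in all, crops included, and the job is handed in when it is done.

Besides the shell and the picture viewer there is one more tool, called after ">>>" in YAML: its name, and indented under it one key for each argument. jog_arm: Moves the arm, as the interface text tells. Its arguments: {"type":"object","properties":{"moves":{"type":"string"},"newtons":{"type":"number"}},"required":["moves"]}

```bash
mkdir -p pics; ls; python3 - <<'E'
from station import *
import cv2,numpy as np
for n in ("scene","side"):
    f=grab_frame(n); cv2.imwrite(f"pics/{n}0.png",f["color"][:,:,::-1]); np.savez(f"{n}0.npz",**f)
    R=cv2.Rodrigues(f["rvec"])[0]; print(n,f["K"].tolist(),(-R.T@f["tvec"]).tolist(), R.tolist())
print(get_state())
E
```

```text
pics
scene [[447.6450777789034, 0.0, 315.6950317195814], [0.0, 447.6450777789034, 244.40022288837855], [0.0, 0.0, 1.0]] [-0.08506007880630723, -0.4256709085118477, 0.883050315868777] [[0.661559962268411, -0.7497598926806484, -0.014089700171437541], [-0.5639081265490689, -0.48501038724005097, -0.6684104645209972], [0.4943137072096401, 0.45013889811563557, -0.7436591499254909]]
side [[602.9487362724548, 0.0, 319.8678722794058], [0.0, 602.9487362724548, 242.17416969364177], [0.0, 0.0, 1.0]] [0.40346263450535724, 1.0871995379835564, 0.8042535636664345] [[-0.9958991636945981, -0.09010771006363757, 0.008090509223006637], [-0.05998984184910366, 0.5907845318057859, -0.8045960824251741], [0.06772056281012186, -0.8017819139679476, -0.5937673684251896]]
{'time_s': 0.1, 'qpos': array([ 1.17178491e+00,  3.26881878e-01, -1.93463279e-01,  1.05201104e+00,
       -2.59577151e-05,  1.43659728e+00]), 'dq': array([-0.00096923, -0.00245234,  0.00149619, -0.00119424,  0.00187098,
        0.00012557]), 'joint_torque': array([ 1.06614796e-03, -4.44238114e+01,  2.63037729e+01,  7.87605793e-03,
       -1.20432765e-04,  2.76842805e-06]), 'tcp_pos': array([0.14374435, 0.53034921, 0.23058137]), 'orientation': array([-1.92959818e-04,  1.32019600e-01,  9.91246799e-01, -7.55799655e-04]), 'wrist_force': array([ 0.34742268, -0.4296074 , -0.33620626]), 'ft_torque': array([ 0.0266334 , -0.03106611, -0.02360558]), 'grasp_force': 0.0, 'finger_gap': 1.0001022827272767}
```

View pics/scene0.png

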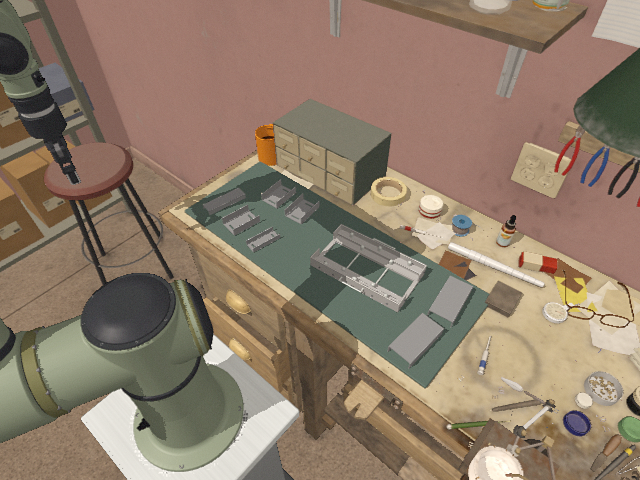

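View pics/side0.png

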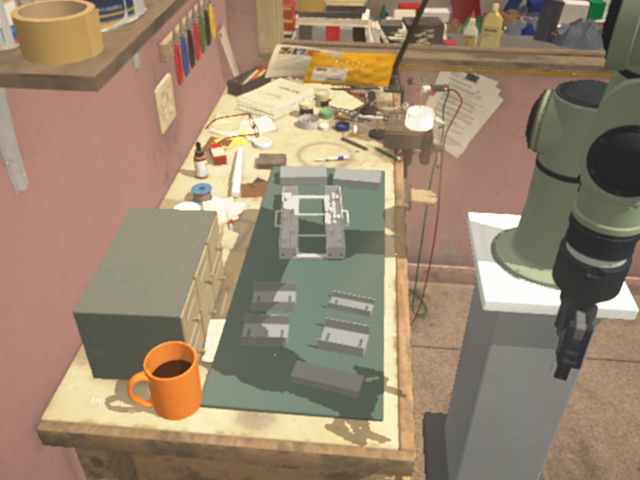

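The scene view shows the frame at about (370,265). The long channels are at (450,298) and (415,340), and the three wide shorts at (278,195), (302,208) and (240,220). The narrow ones are at (265,238) and (222,203). The side view agrees, with the shorts at (273,295), (265,330) and (343,337). Next I'll measure them.

```bash
cat > h.py <<'E'
import cv2,numpy as np
def cloud(f):
    K=f["K"];R=cv2.Rodrigues(f["rvec"])[0];z=f["z_map"].astype(float)
    v,u=np.mgrid[:480,:640]
    c=np.stack([(u-K[0,2])*z/K[0,0],(v-K[1,2])*z/K[1,1],z],-1)
    P=(c-np.asarray(f["tvec"]).ravel())@R
    P[z<=0]=np.nan
    return P
E
python3 - <<'E'
from h import *
for n in ("scene","side"):
    f=np.load(n+"0.npz");P=cloud(f);c=f["color"].astype(int)
    r,g,b=c[...,0],c[...,1],c[...,2]
    box=(P[...,0]>.2)&(P[...,0]<.75)&(P[...,1]>-.5)&(P[...,1]<.6)
    mat=box&(g-r>15)
    print(n,"mat z",np.nanmedian(P[mat][:,2]),np.nanmin(P[mat],0),np.nanmax(P[mat],0))
    m=(box&(np.abs(r-g)<14)&(np.abs(b-g)<20)&(P[...,2]>.012)&(P[...,2]<.06)).astype(np.uint8)
    k,L,S,C=cv2.connectedComponentsWithStats(m)
    for i in range(1,k):
        if S[i,4]<120: continue
        Q=P[L==i]; rc=cv2.minAreaRect((Q[:,:2]*1000).astype(np.float32))
        print(S[i].tolist(),C[i].round(),"rect",np.round(rc[0],1),np.round(rc[1],1),round(rc[2],1),"z95",np.percentile(Q[:,2],95).round(4))
E
```

```text
scene mat z 0.008757692799343884 [ 0.31439661 -0.44926784  0.0028619 ] [0.64788744 0.47282613 0.65747625]
[261, 179, 22, 22, 138] [271. 189.] rect [571.7 343.8] [105.2  33.8] 7.0 z95 0.0327
[353, 179, 15, 23, 161] [360. 190.] rect [715.6 129.1] [68.1  5.7] 2.0 z95 0.0572
[275, 185, 22, 23, 147] [285. 196.] rect [578.2 295.8] [107.6  36.9] 2.4 z95 0.0328
[203, 187, 42, 29, 482] [224. 201.] rect [446.1 413.8] [ 56.3 129.6] 78.2 z95 0.0273
[284, 193, 21, 22, 132] [294. 204.] rect [568.3 242.8] [96.5 29.6] 19.7 z95 0.0327
[297, 201, 22, 22, 126] [309. 212.] rect [565.3 197. ] [84.4 23.2] 7.0 z95 0.033
[222, 204, 27, 21, 184] [235. 214.] rect [425.3 332.8] [20.4 84.2] 80.7 z95 0.0328
[231, 215, 29, 20, 185] [245. 225.] rect [420.1 298.7] [34.8 84.9] 80.9 z95 0.0327
[310, 223, 117, 89, 3585] [369. 266.] rect [523.2 -39.1] [185.3 265.6] 5.4 z95 0.04
[252, 234, 28, 19, 121] [265. 243.] rect [411.5 206.6] [19.  83.3] 79.0 z95 0.0259
[448, 242, 95, 44, 582] [491. 262.] rect [ 734.  -279.2] [ 22.7 236.6] 8.1 z95 0.0223
[387, 276, 86, 92, 2568] [431. 321.] rect [ 490.6 -254.7] [ 71.2 261.4] 89.3 z95 0.035
side mat z 0.009833010668253593 [ 0.35383898 -0.38790341  0.00302468] [0.64746114 0.47586853 0.01557448]
[232, 150, 10, 44, 248] [237. 174.] rect [ 736.9 -269.2] [ 17.9 225.9] 9.2 z95 0.0237
[280, 165, 48, 21, 858] [302. 175.] rect [ 563.2 -270.1] [120.9 104.7] 8.1 z95 0.0363
[274, 168, 107, 93, 3792] [321. 214.] rect [ 509.7 -104.6] [404.7 222.7] 76.4 z95 0.0402
[249, 282, 48, 30, 943] [273. 297.] rect [570.1 206.7] [91.7 88.4] 6.1 z95 0.0327
[327, 291, 47, 25, 610] [351. 303.] rect [414.8 209.8] [60.  86.9] 76.9 z95 0.0259
[237, 313, 52, 36, 1087] [264. 330.] rect [572.8 301.4] [93.1 89.4] 3.0 z95 0.0338
[316, 317, 54, 40, 1121] [343. 337.] rect [425.6 302.6] [84.6 90. ] 81.4 z95 0.0334
[289, 361, 76, 37, 1551] [326. 378.] rect [446.7 403.9] [ 52.8 122.2] 78.7 z95 0.0279
```

>>> jog_arm:
  moves: "1 -34 -14 -8 0;1 -34 -14 -8 0;1 -34 -14 -8 0;1 -34 -14 -8 0;1 -34 -14 -8 0;1 -34 -14 -8 0;1 -34 -14 -8 0;1 -34 -14 -8 0;1 -34 -14 -8 0;1 -34 -14 -8 0;1 -34 -14 -8 0;1 0 0 0 -6;1 0 0 0 -6;1 0 0 0 -6;1 0 0 0 0;1 0 0 0 0"
  newtons: 60

```text
time_s: 1.43
tcp_pos: [0.4644, 0.2842, 0.3189]
orientation: [-0.0, -0.023, 1.0, -0.0]
wrist_force: [-0.1, 0.3, -0.3]
finger_gap: 1.001
grasp_force: 0.0
```

```bash
python3 - <<'E'
from station import *
import cv2,numpy as np
f=grab_frame("wrist"); cv2.imwrite("pics/w1.png",f["color"][:,:,::-1]); np.savez("w1.npz",**f)
R=cv2.Rodrigues(f["rvec"])[0]; print(f["K"].tolist(),(-R.T@f["tvec"]).tolist(), R.round(3).tolist())
s=get_state();print(s["time_s"],s["tcp_pos"],s["orientation"],s["qpos"])
E
```

```text
[[408.9896173076219, 0.0, 319.338763170765], [0.0, 408.9896173076219, 237.17155144590305], [0.0, 0.0, 1.0]] [0.3924705317775357, 0.2814477306908433, 0.46290446324631956] [[-0.046, 0.999, -0.001], [0.959, 0.045, 0.281], [0.28, 0.012, -0.96]]
1.4833 [0.46436757 0.28432759 0.31897575] [-3.05710888e-04 -2.35275440e-02  9.99723134e-01 -1.32367018e-04] [ 4.13829004e-01  2.74989659e-01 -3.97952688e-02  1.25667756e+00
 -1.22000577e-05  3.66769575e-01]
```

View pics/w1.png

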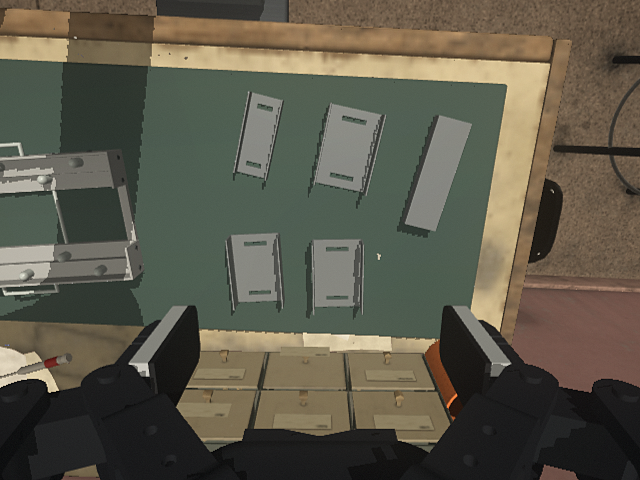

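The wrist view shows the wide shorts at (348,148), (255,270) and (336,275). The narrow ones are at (259,135) and (438,175), and the frame's end is at the left (125,215).

```bash
cat >> h.py <<'E'
def rects(f,box,zlo,zhi,minpx=200):
    P=cloud(f);c=f["color"].astype(int);r,g,b=c[...,0],c[...,1],c[...,2]
    x0,x1,y0,y1=box
    m=(P[...,0]>x0)&(P[...,0]<x1)&(P[...,1]>y0)&(P[...,1]<y1)&(g-r<14)&(abs(r-b)<25)&(P[...,2]>zlo)&(P[...,2]<zhi)
    m=m.astype(np.uint8)
    k,L,S,C=cv2.connectedComponentsWithStats(m)
    for i in range(1,k):
        if S[i,4]<minpx: continue
        Q=P[L==i]; rc=cv2.minAreaRect((Q[:,:2]*1000).astype(np.float32))
        print(S[i,4],C[i].round(),"rect",np.round(rc[0],1),np.round(rc[1],1),round(rc[2],1),"z50",np.median(Q[:,2]).round(4),np.percentile(Q[:,2],95).round(4))
E
python3 - <<'E'
from h import *
f=np.load("w1.npz")
P=cloud(f);c=f["color"]
for p in [(430,60),(250,150),(270,258),(272,340),(148,348),(215,180)]: print(p,c[p],P[p].round(4))
B=(.34,.64,.14,.47)
rects(f,B,.008,.045);print();rects(f,B,.03,.045,20)
E
```

```text
(430, 60) [36 37 37] [0.4625 0.2263 0.3869]
(250, 150) [78 92 81] [0.5489 0.0917 0.0117]
(270, 258) [136 136 129] [0.5672 0.2172 0.0132]
(272, 340) [134 133 127] [0.5648 0.3134 0.0146]
(148, 348) [138 140 132] [0.4225 0.3135 0.0126]
(215, 180) [80 95 83] [0.5056 0.1284 0.0112]
222 [218.  74.] rect [355.1 178.6] [ 8.9 77. ] 1.6 z50 0.0113 0.0127
18708 [373. 137.] rect [434.2 329.4] [281.2 169. ] 89.9 z50 0.0131 0.0283
499 [474. 222.] rect [503.6 458.3] [75.6 23.4] 0.1 z50 0.0113 0.0126
4056 [255. 270.] rect [580.4 214.4] [119.3  71.9] 1.1 z50 0.0134 0.0344
4682 [335. 281.] rect [581.4 307.9] [117.2 124.9] 0.0 z50 0.0131 0.0339

167 [322. 143.] rect [418.8 285.2] [ 2.  82.9] 80.7 z50 0.0351 0.0364
209 [375. 154.] rect [427.8 340.4] [ 2.4 83.1] 80.7 z50 0.035 0.0366
198 [230. 274.] rect [567.4 188.6] [83.7  2.7] 5.4 z50 0.0346 0.0362
159 [280. 273.] rect [562.6 244.4] [84.2  2.2] 5.3 z50 0.0348 0.0364
132 [313. 279.] rect [568.6 281.9] [82.7  2. ] 3.4 z50 0.0352 0.0363
152 [362. 280.] rect [565.9 337.8] [84.2  2.2] 3.3 z50 0.0348 0.0363
```

>>> jog_arm:
  moves: "1 0 -38 0 0;1 0 -38 0 0;1 0 -38 0 0;1 0 -38 0 0;1 0 -38 0 0;1 0 -38 0 0;1 0 -38 0 0;1 0 -38 0 0;1 0 -38 0 0;1 0 -38 0 0;1 0 -38 0 0;1 0 0 0 0;1 0 0 0 0"

```text
time_s: 2.57
tcp_pos: [0.485, -0.1346, 0.3189]
orientation: [-0.0, -0.022, 1.0, 0.0]
wrist_force: [-0.5, 0.7, 0.3]
finger_gap: 1.001
grasp_force: 0.0
```

```bash
python3 - <<'E'
from station import *
from h import *
f=grab_frame("wrist"); cv2.imwrite("pics/w2.png",f["color"][:,:,::-1]); np.savez("w2.npz",**f)
s=get_state();print(s["time_s"],s["tcp_pos"],s["orientation"],s["qpos"])
B=(.34,.64,-.45,.14)
rects(f,B,.03,.038);print();rects(f,B,.039,.05,20);print();rects(f,B,.02,.03,20)
E
```

```text
2.6167 [ 0.48495852 -0.133261    0.31901146] [-2.88459115e-04 -2.34205449e-02  9.99725578e-01  4.03606296e-04] [-4.15334418e-01  1.94094513e-01 -1.44783432e-01  1.23278357e+00
  4.85670364e-04 -4.62180007e-01]
7115 [207. 118.] rect [ 421.8 -250.9] [ 58.7 118.3] 85.7 z50 0.0354 0.0368
342 [398. 147.] rect [441.4 -55.5] [13.9 63.2] 6.1 z50 0.034 0.0357
5462 [207. 249.] rect [ 560.8 -254.8] [118.7  58.7] 7.0 z50 0.0354 0.0367
690 [415. 276.] rect [582.5 -37. ] [ 34.9 246.6] 13.9 z50 0.034 0.0375
228 [398. 291.] rect [596.4 -39.2] [10.4 62.6] 6.2 z50 0.0337 0.0354

1074 [405. 163.] rect [466.6 -52.3] [ 37.7 248.3] 6.1 z50 0.043 0.0445
51 [481. 161.] rect [448.9  29.1] [8.3 8.2] 46.7 z50 0.0407 0.0415
55 [399. 167.] rect [457.8 -53.8] [8.3 7.6] 75.7 z50 0.0403 0.0416
49 [317. 172.] rect [ 467.2 -136.9] [8.  7.4] 44.4 z50 0.0407 0.0422
1041 [405. 280.] rect [568.6 -41.5] [ 38.6 248.2] 6.2 z50 0.0428 0.0443
43 [476. 271.] rect [567.7  42.3] [6.9 7.7] 50.8 z50 0.0405 0.0421
37 [399. 275.] rect [577.4 -40.7] [7.5 7.7] 76.8 z50 0.0402 0.0418
42 [324. 280.] rect [ 586.3 -124.1] [8.  6.9] 52.8 z
[... 293 characters left out ...]
92
35 [446. 153.] rect [442.5  -3.5] [ 0.6 36. ] 6.5 z50 0.0254 0.0293
3526 [399. 169.] rect [469.  -51.8] [ 32.9 243.2] 6.2 z50 0.0273 0.0288
34 [386. 156.] rect [449.2 -64.7] [ 0.3 32.1] 5.9 z50 0.0252 0.0295
48 [313. 161.] rect [ 457.3 -142.3] [ 0.7 46.8] 6.0 z50 0.0254 0.0293
20 [410. 181.] rect [474.2 -35.5] [5.4 9.7] 2.6 z50 0.0204 0.0209
22 [298. 187.] rect [ 486.2 -156.1] [ 5.3 12.2] 28.9 z50 0.0204 0.0214
221 [234. 244.] rect [ 557.2 -226.1] [118.1   1.8] 7.5 z50 0.0248 0.0295
3774 [401. 268.] rect [572.4 -40. ] [ 35.3 245.2] 8.9 z50 0.0272 0.0288
25 [468. 251.] rect [552.   38.4] [11.1  9.6] 63.1 z50 0.0204 0.0213
36 [360. 257.] rect [563.4 -83.3] [11.5  6.8] 83.1 z50 0.0245 0.0291
```

View pics/w2.png

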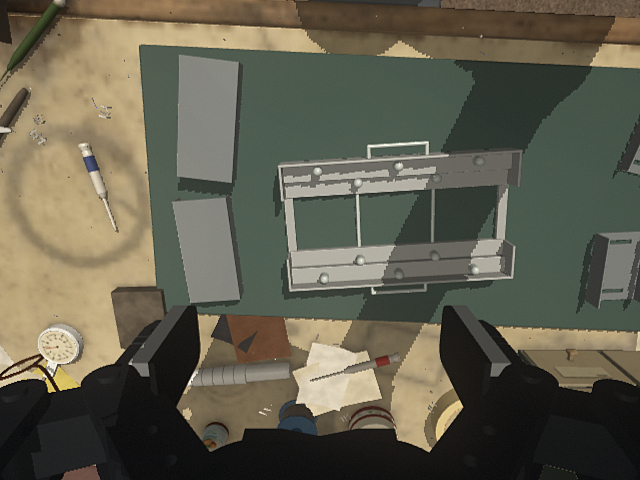

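The view shows the frame's step studs as two rows around (400,165) and (400,275), with the long channels at (207,118) and (207,249). The stud spacing comes out at 83.4 and 120 mm, so the frame fit is good: centre (517.6, -47.4), with its length axis at 6.3°.

>>> jog_arm:
  moves: "1 -8.8 31.5 20 0;1 -8.8 31.5 20 0;1 -8.8 31.5 20 0;1 -8.8 31.5 20 0;1 -8.8 31.5 20 0;1 -8.8 31.5 20 0;1 -8.8 31.5 20 0;1 -8.8 31.5 20 0;1 -8.8 31.5 20 0;1 -8.8 31.5 20 0;1 -8.8 31.5 20 -2.6;1 0 0 0 0;1 0 0 0 0"

```text
time_s: 3.7
tcp_pos: [0.5625, 0.2207, 0.0978]
orientation: [-0.002, -0.05, 0.999, -0.0]
wrist_force: [0.1, -0.5, 1.4]
finger_gap: 1.001
grasp_force: 0.0
```

```bash
cat >> h.py <<'E'
PLACE={"S+":(508.4,36.2),"S0":(517.6,-47.4),"S-":(526.7,-130.9),"L+":(513.0,-5.6),"L-":(522.1,-89.1)}
def to(x,y,z,ang):
    "shift (mm, deg) in present tool axes to put TCP at x,y,z mm, part length axis at ang deg"
    from station import get_state
    from scipy.spatial.transform import Rotation as Ro
    s=get_state();w,a,b,c=s["orientation"];R=Ro.from_quat([a,b,c,w]).as_matrix()
    p=s["tcp_pos"]*1000;now=np.degrees(np.arctan2(R[1,1],R[0,1]))-90
    d=R.T@(np.array([x,y,z])-p)
    t=-((ang-now+90)%180-90)
    print("t",round(s["time_s"],2),"tcp",p.round(1),"ang",now.round(2),"gap mm",round(s["finger_gap"]*85,1),"->",d.round(1),"turn",round(t,2))
E
python3 -c "
from h import *
to(565.0,216.5,10,5.2)"
```

```text
t 3.7 tcp [562.5 220.7  97.8] ang 5.7 gap mm 85.1 -> [-2.4 -4.4 87.8] turn 0.5
```

>>> jog_arm:
  moves: "1 -2 -4 10 0;1 0 0 26 0;1 0 0 26 0;1 0 0 26 0;1 0 0 0 0;1 0 0 0 0"

```text
time_s: 4.2
tcp_pos: [0.5661, 0.2125, 0.011]
orientation: [-0.001, -0.046, 0.999, -0.0]
wrist_force: [0.7, 0.5, 0.1]
finger_gap: 0.999
grasp_force: 0.0
```

```bash
python3 -c "
from h import *
to(565.0,216.5,10,5.2)"
```

```text
t 4.2 tcp [566.1 212.5  11. ] ang 5.33 gap mm 84.9 -> [0.7 4.  1. ] turn 0.13
```

>>> jog_arm:
  moves: "1 0.7 4 1 0;1 0 0 0 0;0.5 0 0 0 0;0.5 0 0 0 0;0.5 0 0 0 0;0.5 0 0 0 0;0.5 0 0 0 0;0.5 0 0 0 0"
  newtons: 50

```text
time_s: 4.87
tcp_pos: [0.5672, 0.218, 0.0118]
orientation: [0.001, -0.047, 0.999, 0.0]
wrist_force: [-1.7, -1.3, 6.9]
finger_gap: 0.667
grasp_force: 54.9
```

```bash
python3 -c "
from h import *
to(565.0,216.5,10,5.2)"
```

```text
t 4.87 tcp [567.2 218.   11.8] ang 5.43 gap mm 56.7 -> [ 2.3 -1.2  1.8] turn 0.23
```

>>> jog_arm:
  moves: "0.5 0 0 -10 0;0.5 0 0 -25 0;0.5 0 0 -30 0;0.5 0 0 -25 0;0.5 0 0 0 0;0.5 0 0 0 0"

```text
time_s: 5.37
tcp_pos: [0.5674, 0.2182, 0.1024]
orientation: [0.002, -0.047, 0.999, 0.0]
wrist_force: [-0.3, 0.3, -2.4]
finger_gap: 0.668
grasp_force: 54.0
```

```bash
python3 -c "
from h import *
to(529,-130.6,100,6.3)"
```

```text
t 5.37 tcp [567.4 218.2 102.4] ang 5.43 gap mm 56.8 -> [  71.3 -343.6    1.9] turn -0.87
```

>>> jog_arm:
  moves: "0.5 3.5 -17 0 0;0.5 7.1 -34 0 0;0.5 7.1 -34 0 0;0.5 7.1 -34 0 0;0.5 7.1 -34 0 0;0.5 7.1 -34 0 0;0.5 7.1 -34 0 0;0.5 7.1 -34 0 0;0.5 7.1 -34 0 0;0.5 7.1 -34 0 0;0.5 3.9 -20.6 0 -0.9;0.5 0 0 0 0;0.5 0 0 0 0;0.5 0 0 0 0;0.5 0 0 0 0"

```text
time_s: 6.62
tcp_pos: [0.527, -0.1296, 0.0996]
orientation: [-0.001, -0.056, 0.998, 0.001]
wrist_force: [0.4, 0.2, -1.7]
finger_gap: 0.665
grasp_force: 54.0
```

```bash
python3 -c "
from h import *
to(529,-130.6,20.8,6.3)"
```

```text
t 6.62 tcp [ 527.  -129.6   99.6] ang 6.4 gap mm 56.6 -> [-2.  -1.3 78.8] turn 0.1
```

>>> jog_arm:
  moves: "0.5 -1.5 -1.3 10 0;0.5 0 0 25 0;0.5 0 0 20 0;0.5 0 0 10 0;0.5 0 0 5 0;0.5 0 0 0 0;0.5 0 0 4 0;0.5 0 0 3 0;0.5 0 0 0 0;0.5 0 0 0 0"

```text
time_s: 7.45
tcp_pos: [0.5296, -0.1322, 0.0238]
orientation: [0.0, -0.055, 0.998, -0.0]
wrist_force: [-0.7, 0.0, -2.0]
finger_gap: 0.665
grasp_force: 54.0
```

```bash
python3 -c "
from h import *
to(529,-130.6,20.8,6.3)"
```

```text
t 7.45 tcp [ 529.6 -132.2   23.8] ang 6.33 gap mm 56.5 -> [0.4 1.7 2.9] turn 0.03
```

>>> jog_arm:
  moves: "0.5 0.4 1.5 1 0;0.5 0 0 1 0;0.5 0 0 1 0;0.5 0 0 0 0;0.5 0 0 0 0;0.8 0 0 0 0;0.8 0 0 0 0;0.8 0 0 0 0;0.8 0 0 0 0"

```text
time_s: 8.2
tcp_pos: [0.5289, -0.1308, 0.0205]
orientation: [0.0, -0.055, 0.998, -0.0]
wrist_force: [0.5, 0.1, 0.3]
finger_gap: 0.803
grasp_force: 0.0
```

```bash
python3 -c "
from h import *
to(567.3,309.9,105,3.1)"
```

```text
t 8.2 tcp [ 528.9 -130.8   20.5] ang 6.32 gap mm 68.3 -> [-86.7 433.7 -84.6] turn 3.22
```

Rise, go to channel C, opening fully on the way.

>>> jog_arm:
  moves: "0.8 0 0 -10 0;0.8 0 0 -35 0;0.8 0 0 -40 0;1 -3.5 17 0 0;1 -7.2 36 0 0;1 -7.2 36 0 0;1 -7.2 36 0 0;1 -7.2 36 0 0;1 -7.2 36 0 0;1 -7.2 36 0 0;1 -7.2 36 0 0;1 -7.2 36 0 0;1 -7.2 36 0 0;1 -7.2 36 0 0;1 -7.2 36 0 0;1 -4 20.7 0 3.2;1 0 0 0 0;1 0 0 0 0;1 0 0 0 0"

```text
time_s: 9.78
tcp_pos: [0.5668, 0.3094, 0.1055]
orientation: [-0.0, -0.027, 1.0, -0.0]
wrist_force: [0.2, -0.6, -1.1]
finger_gap: 1.001
grasp_force: 0.0
```

```bash
python3 -c "
from h import *
to(567.3,309.9,12,3.1)"
```

```text
t 9.78 tcp [566.8 309.4 105.5] ang 3.15 gap mm 85.1 -> [-0.6  0.5 93.5] turn 0.05
```

>>> jog_arm:
  moves: "1 -0.5 0.5 15 0;1 0 0 35 0;1 0 0 30 0;1 0 0 13.5 0;1 0 0 0 0;1 0 0 0 0;0.5 0 0 0 0;0.5 0 0 0 0;0.5 0 0 0 0;0.5 0 0 0 0;0.5 0 0 0 0;0.5 0 0 0 0"

```text
time_s: 10.78
tcp_pos: [0.5692, 0.3108, 0.0141]
orientation: [0.002, -0.027, 1.0, 0.0]
wrist_force: [0.5, -1.7, 6.6]
finger_gap: 0.663
grasp_force: 55.5
```

```bash
python3 -c "
from h import *
to(567.3,309.9,12,3.1)"
```

```text
t 10.78 tcp [569.2 310.8  14.1] ang 3.12 gap mm 56.4 -> [ 1.9 -0.8  2.1] turn 0.02
```

>>> jog_arm:
  moves: "0.5 0 0 -10 0;0.5 0 0 -25 0;0.5 0 0 -30 0;0.5 0 0 -25 0;0.5 0 0 0 0;0.5 0 0 0 0"

```text
time_s: 11.28
tcp_pos: [0.5688, 0.3112, 0.1043]
orientation: [0.002, -0.027, 1.0, 0.001]
wrist_force: [0.7, 0.9, -2.1]
finger_gap: 0.666
grasp_force: 54.6
```

```bash
python3 -c "
from h import *
to(519.5,-47.2,104,6.3)"
```

```text
t 11.28 tcp [568.8 311.2 104.3] ang 3.14 gap mm 56.6 -> [  68.9 -355.2   -0.5] turn -3.16
```

>>> jog_arm:
  moves: "0.5 3.3 -17 0 0;0.5 6.9 -35.5 0 0;0.5 6.9 -35.5 0 0;0.5 6.9 -35.5 0 0;0.5 6.9 -35.5 0 0;0.5 6.9 -35.5 0 0;0.5 6.9 -35.5 0 0;0.5 6.9 -35.5 0 0;0.5 6.9 -35.5 0 0;0.5 6.9 -35.5 0 0;0.5 3.5 -18.7 0 -3.2;0.5 0 0 0 0;0.5 0 0 0 0;0.5 0 0 0 0;0.5 0 0 0 0"

```text
time_s: 12.53
tcp_pos: [0.5177, -0.0468, 0.1012]
orientation: [-0.001, -0.056, 0.998, 0.0]
wrist_force: [-0.6, 0.8, -2.7]
finger_gap: 0.667
grasp_force: 54.5
```

```bash
python3 -c "
from h import *
to(519.5,-47.2,23,6.3)"
```

```text
t 12.53 tcp [517.7 -46.8 101.2] ang 6.39 gap mm 56.7 -> [-1.9 -0.6 78.2] turn 0.09
```

>>> jog_arm:
  moves: "0.5 -1 -0.4 10 0;0.5 0 0 25 0;0.5 0 0 20 0;0.5 0 0 10 0;0.5 0 0 5 0;0.5 0 0 3 0;0.5 0 0 0 0;0.5 0 0 0 0;0.5 0 0 0 0"

```text
time_s: 13.28
tcp_pos: [0.52, -0.0484, 0.0296]
orientation: [0.001, -0.055, 0.998, -0.0]
wrist_force: [-0.3, 0.2, -1.8]
finger_gap: 0.669
grasp_force: 54.4
```

```bash
python3 -c "
from h import *
to(519.5,-47.2,23,6.3)"
```

```text
t 13.28 tcp [520.  -48.4  29.6] ang 6.33 gap mm 56.8 -> [0.4 1.2 6.6] turn 0.03
```

>>> jog_arm:
  moves: "0.5 0.4 1.2 2 0;0.5 0 0 2 0;0.5 0 0 2 0;0.5 0 0 1 0;0.5 0 0 0 0;0.5 0 0 0 0;0.8 0 0 0 0;0.8 0 0 0 0;0.8 0 0 0 0;0.8 0 0 0 0"

```text
time_s: 14.12
tcp_pos: [0.5188, -0.0471, 0.0218]
orientation: [0.0, -0.055, 0.998, -0.0]
wrist_force: [-0.0, 0.2, 0.3]
finger_gap: 0.803
grasp_force: 0.0
```

```bash
python3 -c "
from h import *
to(423.3,312.8,107,-9.3)"
```

```text
t 14.12 tcp [518.8 -47.1  21.8] ang 6.33 gap mm 68.3 -> [ 55.2 368.3 -85.3] turn 15.63
```

>>> jog_arm:
  moves: "0.8 0 0 -10 0;0.8 0 0 -35 0;0.8 0 0 -40 0;1 2.6 18 0 0;1 5.4 36 0 0;1 5.4 36 0 0;1 5.4 36 0 0;1 5.4 36 0 0;1 5.4 36 0 0;1 5.4 36 0 0;1 5.4 36 0 0;1 5.4 36 0 0;1 5.4 36 0 0;1 4 26.3 0 5.2;1 0 0 0 5.2;1 0 0 0 5.2;1 0 0 0 0;1 0 0 0 0;1 0 0 0 0"

```text
time_s: 15.7
tcp_pos: [0.4233, 0.3127, 0.1072]
orientation: [0.0, 0.08, 0.997, 0.0]
wrist_force: [0.2, -0.1, 0.2]
finger_gap: 0.998
grasp_force: 0.0
```

```bash
python3 -c "
from h import *
to(423.3,312.8,12,-9.3)"
```

```text
t 15.7 tcp [423.3 312.7 107.2] ang -9.19 gap mm 84.8 -> [ 0.1  0.1 95.2] turn 0.11
```

>>> jog_arm:
  moves: "1 0 0 15 0;1 0 0 35 0;1 0 0 30 0;1 0 0 15 0;1 0 0 0 0;1 0 0 0 0;0.5 0 0 0 0;0.5 0 0 0 0;0.5 0 0 0 0;0.5 0 0 0 0;0.5 0 0 0 0;0.5 0 0 0 0"

```text
time_s: 16.7
tcp_pos: [0.4246, 0.3134, 0.0136]
orientation: [0.001, 0.081, 0.997, 0.001]
wrist_force: [-0.8, -1.1, 7.3]
finger_gap: 0.667
grasp_force: 54.0
```

```bash
python3 -c "
from h import *
to(423.3,312.8,12,-9.3)"
```

```text
t 16.7 tcp [424.6 313.4  13.6] ang -9.27 gap mm 56.7 -> [ 1.1 -0.8  1.6] turn 0.03
```

Target S+ (508.4, 36.2) with a 1.2 mm offset.

>>> jog_arm:
  moves: "0.5 0 0 -10 0;0.5 0 0 -25 0;0.5 0 0 -30 0;0.5 0 0 -25 0;0.5 0 0 0 -5.2;0.5 0 0 0 -5.2;0.5 0 0 0 -5.2;0.5 0 0 0 0;0.5 0 0 0 0"

```text
time_s: 17.45
tcp_pos: [0.4232, 0.313, 0.1026]
orientation: [0.0, -0.054, 0.999, 0.0]
wrist_force: [-0.6, 0.2, -0.8]
finger_gap: 0.664
grasp_force: 53.8
```

```bash
python3 -c "
from h import *
to(509.6,36.3,104,6.3)"
```

```text
t 17.45 tcp [423.2 313.  102.6] ang 6.21 gap mm 56.5 -> [ -56.  -284.4   -1.5] turn -0.09
```

>>> jog_arm:
  moves: "0.5 -3.5 -17 0 0;0.5 -7 -36 0 0;0.5 -7 -36 0 0;0.5 -7 -36 0 0;0.5 -7 -36 0 0;0.5 -7 -36 0 0;0.5 -7 -36 0 0;0.5 -7 -36 0 0;0.5 -3.5 -15.4 0 0;0.5 0 0 0 0;0.5 0 0 0 0;0.5 0 0 0 0;0.5 0 0 15 0;0.5 0 0 25 0;0.5 0 0 20 0;0.5 0 0 10 0;0.5 0 0 3 0;0.5 0 0 0 0;0.5 0 0 0 0;0.5 0 0 0 0"

```text
time_s: 19.12
tcp_pos: [0.5112, 0.0366, 0.0299]
orientation: [0.001, -0.055, 0.998, -0.0]
wrist_force: [-0.1, -0.4, -1.2]
finger_gap: 0.665
grasp_force: 53.9
```

```bash
python3 -c "
from h import *
to(509.6,36.3,22.5,6.3)"
```

```text
t 19.12 tcp [511.2  36.6  29.9] ang 6.35 gap mm 56.6 -> [ 1.6 -0.1  7.4] turn 0.05
```

>>> jog_arm:
  moves: "0.5 1.6 0 2 0;0.5 0 0 2 0;0.5 0 0 2 0;0.5 0 0 1.5 0;0.5 0 0 0 0;0.5 0 0 0 0;0.8 0 0 0 0;0.8 0 0 0 0;0.8 0 0 0 0;0.8 0 0 0 0;0.8 0 0 -10 0;0.8 0 0 -35 0;0.8 0 0 -40 0;0.8 0 0 -40 0;0.8 0 0 -40 0;0.8 0 0 -40 0;0.8 20 -10 -35 0;0.8 20 -20 0 0;0.8 0 0 0 0;0.8 0 0 0 0"

```text
time_s: 20.78
tcp_pos: [0.4718, 0.0015, 0.2625]
orientation: [0.001, -0.054, 0.999, -0.0]
wrist_force: [-0.4, 0.3, -0.1]
finger_gap: 0.8
grasp_force: 0.0
```

```bash
python3 - <<'E'
from station import *
from h import *
f=grab_frame("wrist"); cv2.imwrite("pics/w3.png",f["color"][:,:,::-1]); np.savez("w3.npz",**f)
to(421.8,-250.9,110,-4.3)
B=(.34,.66,-.45,.14)
rects(f,B,.0405,.047,20)
E
```

```text
t 20.83 tcp [472.    2.  261.6] ang 6.28 gap mm 67.7 -> [  77.6 -245.9  151.5] turn 10.58
1420 [256. 173.] rect [466.6 -52.7] [ 38.1 248.3] 6.0 z50 0.0432 0.0444
32 [166. 178.] rect [ 467.4 -136.4] [5.5 6.3] 57.9 z50 0.041 0.0424
32 [260. 177.] rect [457.3 -53.2] [7.  5.5] 75.9 z50 0.0411 0.0424
34 [353. 179.] rect [449.6  29.7] [5.9 5.1] 77.4 z50 0.0412 0.0417
197 [292. 241.] rect [513.8 -18.8] [83.9  2.1] 6.3 z50 0.0432 0.0445
214 [382. 239.] rect [504.9  64.3] [84.6  2.3] 6.3 z50 0.043 0.0443
274 [142. 240.] rect [ 529.6 -157.8] [84.   3.1] 6.4 z50 0.0429 0.0445
242 [202. 240.] rect [ 523.2 -102.3] [83.6  2.7] 6.0 z50 0.0429 0.0443
228 [232. 240.] rect [520.3 -74.4] [84.   2.6] 6.3 z50 0.0428 0.0444
172 [322. 241.] rect [511.    9.2] [83.7  1. ] 6.3 z50 0.0432 0.0443
338 [155. 301.] rect [ 591.2 -143. ] [66.2 31.9] 63.5 z50 0.043 0.0444
678 [324. 306.] rect [579.6   6. ] [ 37.3 165. ] 18.3 z50 0.0429 0.0443
23 [179. 300.] rect [ 585.3 -123.6] [4.7 7.2] 67.2 z50 0.0413 0.0418
28 [264. 300.] rect [576.2 -40.6] [5.7 5.7] 68.8 z50 0.0408 0.0421
23 [350. 301.] rect [567.8  42.2] [5.2 5.9] 21.9 z50 0.0409 0.0423
```

View pics/w3.png

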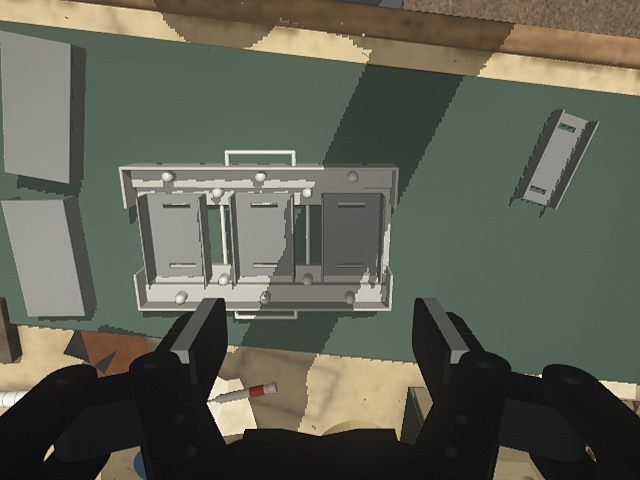

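The view shows the three shorts seated at (172,235), (262,235) and (352,235). Their measured centres are within 1 mm of target and all sit at the same height. Next, the long channels, starting with the one at (421.8, -250.9).

>>> jog_arm:
  moves: "1 4.8 -15.5 9.5 0;1 9.7 -30.7 19 0;1 9.7 -30.7 19 0;1 9.7 -30.7 19 0;1 9.7 -30.7 19 0;1 9.7 -30.7 19 0;1 9.7 -30.7 19 0;1 9.7 -30.7 19 0;1 5 -15.5 9 5.3;1 0 0 0 5.3;1 0 0 0 0;1 0 0 0 0;1 0 0 0 0"

```text
time_s: 21.92
tcp_pos: [0.4223, -0.2502, 0.1095]
orientation: [-0.0, 0.036, 0.999, 0.0]
wrist_force: [0.3, -0.8, -0.2]
finger_gap: 1.0
grasp_force: 0.0
```

```bash
python3 -c "
from h import *
to(421.8,-250.9,12,-4.3)"
```

```text
t 21.92 tcp [ 422.3 -250.2  109.5] ang -4.09 gap mm 85.0 -> [ 0.4 -0.8 97.5] turn 0.21
```

>>> jog_arm:
  moves: "1 0.4 -0.8 15 0.2;1 0 0 35 0;1 0 0 32 0;1 0 0 15.5 0;1 0 0 0 0;1 0 0 0 0;0.5 0 0 0 0;0.5 0 0 0 0;0.5 0 0 0 0;0.5 0 0 0 0;0.5 0 0 0 0;0.5 0 0 0 0"

```text
time_s: 22.92
tcp_pos: [0.4229, -0.2525, 0.0142]
orientation: [0.002, 0.039, 0.999, -0.001]
wrist_force: [-0.3, 0.8, 4.9]
finger_gap: 0.662
grasp_force: 53.3
```

```bash
python3 -c "
from h import *
to(421.8,-250.9,12,-4.3)"
```

```text
t 22.92 tcp [ 422.9 -252.5   14.2] ang -4.43 gap mm 56.3 -> [1.2 1.5 2.2] turn -0.13
```

>>> jog_arm:
  moves: "0.5 0 0 -10 0;0.5 0 0 -25 0;0.5 0 0 -30 0;0.5 0 0 -25 0;0.5 0 0 0 -5.3;0.5 0 0 0 -5.4;0.5 0 0 0 0;0.5 0 0 0 0;0.5 0 0 0 0"

```text
time_s: 23.67
tcp_pos: [0.4214, -0.2517, 0.1026]
orientation: [0.0, -0.053, 0.999, -0.0]
wrist_force: [0.0, -0.3, -0.8]
finger_gap: 0.664
grasp_force: 54.3
```

```bash
python3 -c "
from h import *
to(523.3,-89.0,104,6.3)"
```

```text
t 23.67 tcp [ 421.4 -251.7  102.6] ang 6.12 gap mm 56.4 -> [-118.6  150.9   -1.4] turn -0.18
```

>>> jog_arm:
  moves: "0.5 -11 14 0 0;0.5 -22 28 0 0;0.5 -22 28 0 0;0.5 -22 28 0 0;0.5 -22 28 0 0;0.5 -19.6 24.9 0 -0.2;0.5 0 0 0 0;0.5 0 0 0 0;0.5 0 0 0 0;0.5 0 0 0 0"

```text
time_s: 24.5
tcp_pos: [0.5223, -0.0896, 0.102]
orientation: [-0.001, -0.055, 0.998, -0.0]
wrist_force: [1.0, -0.6, -1.3]
finger_gap: 0.664
grasp_force: 54.4
```

```bash
python3 -c "
from h import *
to(523.3,-89.0,31,6.3)"
```

```text
t 24.5 tcp [522.3 -89.6 102. ] ang 6.33 gap mm 56.5 -> [-1.1  0.5 71. ] turn 0.03
```

>>> jog_arm:
  moves: "0.5 -0.5 0.5 10 0;0.5 0 0 20 0;0.5 0 0 20 0;0.5 0 0 8 0;0.5 0 0 4 0;0.5 0 0 0 0;0.5 0 0 0 0;0.5 0 0 0 0"

```text
time_s: 25.17
tcp_pos: [0.5243, -0.0887, 0.0411]
orientation: [0.001, -0.056, 0.998, -0.0]
wrist_force: [-0.2, -0.3, -1.7]
finger_gap: 0.668
grasp_force: 54.3
```

```bash
python3 -c "
from h import *
to(523.3,-89.0,31,6.3)"
```

```text
t 25.17 tcp [524.3 -88.7  41.1] ang 6.41 gap mm 56.8 -> [ 1.  -0.1 10.1] turn 0.11
```

>>> jog_arm:
  moves: "0.5 1 0 3 0.1;0.5 0 0 3 0;0.5 0 0 2.5 0;0.5 0 0 1.5 0;0.5 0 0 0 0;0.5 0 0 0 0;0.78 0 0 0 0;0.78 0 0 0 0;0.78 0 0 0 0;0.78 0 0 0 0;0.78 0 0 -10 0;0.78 0 0 -30 0;0.78 0 0 -35 0;0.78 0 0 0 0;0.78 0 0 0 0"

```text
time_s: 26.42
tcp_pos: [0.5247, -0.0891, 0.1082]
orientation: [0.003, -0.055, 0.998, -0.001]
wrist_force: [-0.2, 0.2, -0.7]
finger_gap: 0.782
grasp_force: 0.0
```

```bash
python3 - <<'E'
from h import *
to(560.8,-254.8,107,7.2)
E
```

```text
t 26.42 tcp [524.7 -89.1 108.2] ang 6.33 gap mm 66.4 -> [ -17.6 -168.7    1.6] turn -0.87
```

>>> jog_arm:
  moves: "1 -1.8 -17 0 0;1 -3.5 -34 0 0;1 -3.5 -34 0 0;1 -3.5 -34 0 0;1 -3.5 -34 0 0;1 -1.8 -15.7 0 -0.9;1 0 0 0 0;1 0 0 0 0;1 0 0 0 0"

```text
time_s: 27.17
tcp_pos: [0.5576, -0.253, 0.1044]
orientation: [-0.001, -0.063, 0.998, 0.001]
wrist_force: [-0.5, 0.9, -0.6]
finger_gap: 1.003
grasp_force: 0.0
```

```bash
python3 - <<'E'
from station import *
from h import *
to(560.8,-254.8,12,7.2)
f=grab_frame("scene");B=(.34,.66,-.45,.14)
rects(f,B,.031,.038);print();rects(f,B,.0465,.055,100)
E
```

```text
t 27.17 tcp [ 557.6 -253.   104.4] ang 7.23 gap mm 85.3 -> [-3.1 -2.4 92.4] turn 0.03
211 [355. 283.] rect [446.5 -55.4] [ 27.5 246.7] 6.8 z50 0.0342 0.0378
907 [451. 299.] rect [ 559.5 -255. ] [120.   57.9] 6.7 z50 0.0328 0.0352

847 [382. 267.] rect [519.5 -88.2] [121.8  58.7] 6.4 z50 0.0487 0.0513
```

>>> jog_arm:
  moves: "1 -2 -1.5 15 0;1 0 0 30 0;1 0 0 30 0;1 0 0 12 0;1 0 0 0 0;1 0 0 0 0;1 0 0 0 0"

```text
time_s: 27.8
tcp_pos: [0.5619, -0.2555, 0.0198]
orientation: [0.001, -0.063, 0.998, -0.001]
wrist_force: [0.3, 0.0, 0.6]
finger_gap: 0.996
grasp_force: 0.0
```

```bash
python3 -c "
from h import *
to(560.8,-254.8,12,7.2)"
```

```text
t 27.8 tcp [ 561.9 -255.5   19.8] ang 7.27 gap mm 84.6 -> [1.  0.8 7.8] turn 0.07
```

>>> jog_arm:
  moves: "1 1 0.8 5 0;1 0 0 2.5 0;1 0 0 0 0;0.5 0 0 0 0;0.5 0 0 0 0;0.5 0 0 0 0;0.5 0 0 0 0;0.5 0 0 0 0;0.5 0 0 0 0"

```text
time_s: 28.55
tcp_pos: [0.5601, -0.255, 0.0114]
orientation: [0.0, -0.063, 0.998, -0.0]
wrist_force: [-0.5, -0.1, 4.3]
finger_gap: 0.665
grasp_force: 54.1
```

```bash
python3 -c "
from h import *
to(560.8,-254.8,12,7.2)"
```

```text
t 28.55 tcp [ 560.1 -255.    11.4] ang 7.22 gap mm 56.5 -> [-0.8  0.1 -0.6] turn 0.02
```

>>> jog_arm:
  moves: "0.5 0 0 -10 0;0.5 0 0 -25 0;0.5 0 0 -30 0;0.5 0 0 -30 0;0.5 0 0 0 0.9;0.5 0 0 0 0;0.5 0 0 0 0;0.5 0 0 0 0"

```text
time_s: 29.22
tcp_pos: [0.5584, -0.254, 0.1042]
orientation: [-0.001, -0.055, 0.998, 0.001]
wrist_force: [0.7, -0.7, -1.5]
finger_gap: 0.67
grasp_force: 54.0
```

```bash
python3 -c "
from h import *
to(512.3,-5.7,107,6.3)"
```

```text
t 29.22 tcp [ 558.4 -254.   104.2] ang 6.34 gap mm 56.9 -> [ 18.5 251.9  -2.3] turn 0.04
```

>>> jog_arm:
  moves: "0.5 1.3 17 0 0;0.5 2.6 35 0 0;0.5 2.6 35 0 0;0.5 2.6 35 0 0;0.5 2.6 35 0 0;0.5 2.6 35 0 0;0.5 2.6 35 0 0;0.5 1.6 24.9 0 0;0.5 0 0 0 0;0.5 0 0 0 0;0.5 0 0 0 0;0.5 0 0 10 0;0.5 0 0 20 0;0.5 0 0 20 0;0.5 0 0 10 0;0.5 0 0 0 0;0.5 0 0 0 0;0.5 0 0 0 0"

```text
time_s: 30.72
tcp_pos: [0.5142, -0.007, 0.0462]
orientation: [0.0, -0.055, 0.998, -0.0]
wrist_force: [0.7, -1.0, -0.2]
finger_gap: 0.669
grasp_force: 54.0
```

```bash
python3 -c "
from h import *
to(512.3,-5.7,28.2,6.3)"
```

```text
t 30.72 tcp [514.2  -7.   46.2] ang 6.29 gap mm 56.8 -> [ 1.7  1.5 18. ] turn -0.01
```

>>> jog_arm:
  moves: "0.5 1.7 1.5 4 0;0.5 0 0 4 0;0.5 0 0 0 0;0.5 0 0 4 0;0.5 0 0 3 0;0.5 0 0 2 0;0.5 0 0 1 0;0.5 0 0 0 0;0.5 0 0 0 0;0.5 0 0 0 0"

```text
time_s: 31.55
tcp_pos: [0.5118, -0.0051, 0.0278]
orientation: [0.0, -0.055, 0.998, -0.0]
wrist_force: [-0.2, 0.6, -1.2]
finger_gap: 0.665
grasp_force: 54.2
```

```bash
python3 -c "
from h import *
to(512.3,-5.7,28.2,6.3)"
```

```text
t 31.55 tcp [511.8  -5.1  27.8] ang 6.33 gap mm 56.5 -> [-0.4 -0.6 -0.4] turn 0.03
```

Almost touching, so I'll release, rise and look.

>>> jog_arm:
  moves: "0.5 0 0 0.5 0;0.5 0 0 0 0;0.78 0 0 0 0;0.78 0 0 0 0;0.78 0 0 0 0;0.78 0 0 0 0;0.78 0 0 -10 0;0.78 0 0 -35 0;0.78 0 0 -40 0;0.78 0 0 -40 0;0.78 0 0 -40 0;0.78 0 0 -40 0;0.78 20 -10 -35 0;0.78 20 -20 0 0;0.78 0 0 0 0;0.78 0 0 0 0"

```text
time_s: 32.88
tcp_pos: [0.4749, -0.0398, 0.2685]
orientation: [0.001, -0.054, 0.999, -0.0]
wrist_force: [-0.8, 0.0, -1.1]
finger_gap: 0.778
grasp_force: 0.0
```

```bash
python3 - <<'E'
from station import *
from h import *
f=grab_frame("wrist"); cv2.imwrite("pics/w4.png",f["color"][:,:,::-1])
B=(.34,.66,-.45,.16)
rects(f,B,.046,.056,60);print();rects(f,B,.0405,.0455,40)
E
```

```text
7682 [262. 240.] rect [521.5 -87.8] [118.5  58.2] 6.4 z50 0.0514 0.0526
7608 [353. 241.] rect [512.5  -4.3] [118.2  58. ] 5.9 z50 0.0514 0.0526

1215 [311. 174.] rect [466.6 -52.6] [ 37.9 248.2] 6.0 z50 0.0432 0.0445
238 [189. 241.] rect [ 529.5 -157.8] [84.1  2.5] 6.2 z50 0.0429 0.0443
226 [425. 240.] rect [504.9  64.3] [83.7  2.8] 6.3 z50 0.0429 0.0443
188 [185. 295.] rect [ 583.5 -162. ] [40.4 16.7] 29.2 z50 0.0429 0.0442
84 [432. 285.] rect [548.4  79.3] [23.3  3.6] 5.6 z50 0.0429 0.0445
671 [318. 308.] rect [584.1 -27.4] [  4.  180.4] 6.1 z50 0.043 0.0443
```

View pics/w4.png

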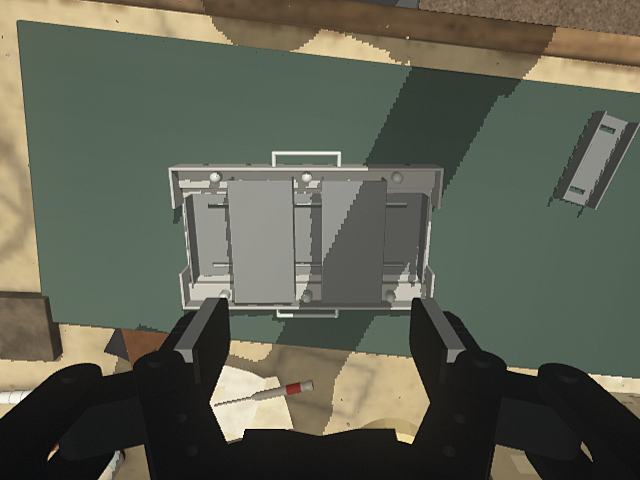

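The view shows both long channels seated between the step studs at (262,240) and (353,241), level at 50 mm and within about 1.5 mm of their places. The shorts under them haven't moved, the narrow channel at (595,155) lies where it was, and the arm is clear.

```bash
python3 -c "
from station import *
print(sign_off())"
```

```text
the job is handed in; nothing more can be done
None
```

The baffle is back together and handed in at about 33 s of the 99 s allowed: the three short channels are seated on the lower ledges, the two long ones bridge them on the upper steps, all within about 1.5 mm of their places, and the narrow ones were left alone.

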